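# Free the glued-up wing nut on a punching jig

## Task

Two green punching jigs stand on the leather-goods bench. The wing nut that clamps the fence of one of them is seized with dried glue: take it by its wings and rock it back and forth a few times, as far as it gives each way, until it breaks free, then turn it about 60 degrees counter-clockwise (seen from above) from where it was stuck, and let go. Leave the round knob on the other jig at its setting and do not knock over the glue bottle.

Things in the scene. Friction and masses are not known exactly. Their poses are not given: they have to be found in the camera images.
- wing_nut_grip (a point): Where to grip the bare steel wing nut: middle of its upright blade, on its turning axis, 75 mm above the bench. Axes turn with the nut: x along the wings, y across them, z up. Blade with its two round ears: 68 mm long, 10 mm thick, from 9 mm below this point to 9 mm above (ears 14 mm above). Under it a 24 mm round hub and, 23 mm below this point, a 28 mm washer.
- wing_nut (a joint): Nut's turn in rad, 0 where stuck (starts within 0.05), growing counter-clockwise from above. Seized, it gives 0.2 rad each way (drag 0.12 N m) to firm stops. Three full rocks to both stops (two may do), pausing 0.2 s at each, free it; then it turns on counter-clockwise to 1.35 at most, same drag; clockwise stays stopped. Stays where left.
- wing_jig: Fixed green block under the wing nut, 140 (x) x 110 (y) x 48 mm high; origin: centre of its underside, below the nut's axis, z up. The wings lie along its x when the joint reads 0. A steel fence 12 mm thick rises 8 mm above its top along the +x edge, 58 mm from the axis. The two jigs stand 0.2 m or more apart, in either order, turned up to 40 degrees.
- round_knob (a joint): Turn of the round knurled steel knob (42 mm across, 34 mm high) on the other, otherwise equal jig, in rad; 0 at its setting. To be left alone.
- glue_bottle: Loose white squeeze bottle of glue, 62 mm across and 155 mm high with its red cone tip, standing to the right of the jigs (-y); origin at the centre of its underside, z up. A bystander.
Things that resemble listed ones, but are neither listed nor needed, are in the scene too. What is shaped like the wing_jig but yellow is not meant.

How it is judged:
By the outcome, as a careful person would: the job done as asked, in the order asked, and still so for the second after the job is handed in, with the robot touching nothing.
It also fails if it takes over 48 s, if anything falls off the work surface, if the arm or the gripper's body presses on something with over 40 N, if the wrist force passes 120 N, or if a joint passes its speed limit or range.

## Robot

A 7-joint arm with a two-finger parallel gripper is mounted at the origin on the work surface. World frame = base frame: x ahead of the robot, y to its left, z up, the work surface at z = 0. Lengths are in mm, angles in rad, forces in N, time in s.
With the tool pointing down it reaches from about 425 to 875 mm from the base axis. Payload 8.4 kg.
Tool frame: the origin (TCP) lies on the centre line of the jaws, within the pads' length; the fingertips stand 14 mm ahead of it and the grasp point (between the pads) lies 5 mm behind it (arm.finger_overhang is the distance from the TCP to the fingertips, in mm); z points along the fingers, y is the line along which they close (so a half turn about z gives the same grasp; the last joint's range is limited). The gripper opens to 85 mm and grips with 20 to 120 N. Pads are 22 mm wide; open, the fingers measure 114 mm over their backs; the gripper's body (76 mm by 85 mm) begins 54 mm behind the grasp point. The pads swing forward as they close: fully open they stand 13 mm farther back than shut.
Start: joints at [1.044, 0.333, 0.04, 1.465, -0.013, 1.343, -0.059], TCP at [269.641, -591.404, 245.308] pointing down, gripper open.
Joint ranges: [-2.58, 2.58], [-0.38, 2.09], [-1.3, 1.39], [0.25, 2.4], [-1.5, 4.64], [0.08, 2.09], [-2.65, 2.65]. Speed limits (rad/s): [2.22, 2.22, 2.79, 2.79, 3.14, 3.14, 3.14].

## Interface

Orientations are given as a 3x3 rotation matrix whose columns are the frame's x, y, z axes.
In Python, from station import arm, grab_frame gives the robot as it stands.
- The arm moves only by the tool carry_out, never from a script. Its argument "increments" is a list of rows, each a list of 2 entries, a list of its own where there are three numbers: the shift along the tool's x, y, z each as a share of 0.025 m, from -1 to 1, then the turn about the tool's z as a share of 0.12 rad, from -1 to 1. A call has exactly 5 rows; each row shifts and turns the commanded pose from where the row before left it, along the tool's axes as they then stand; what a row does not reach is not made up. A row lasts 1/10 s, in which the tool goes at most 50 mm and 8.59 degrees, less where a joint would pass 70% of its speed; a pose out of reach is approached as far as the arm can. A call with a number of a shift or a turn outside -1 to 1 is refused whole. A call with a gripper value outside its range is refused whole. "gripper" is the finger opening in mm, from 0 to 85.4, set as the call begins (left out, the last holds). The fingers move at their own pace and stop on an object; "grip_force" is the grip in N (left out, the last holds). Time passes only in rows, so rows that do not move let the fingers close, or fill a call up. It gives the time, the measured TCP pose, the force, the opening and the grip force at its end, in the units of the state.
- arm.read_state(): the state, without advancing time (a new reading comes with each control period).
- grab_frame(name): name is "side" or "top" or "wrist"; returns a dict with "pixels" (384x512x3 uint8, blue, green, red), "fx", "fy", "cx", "cy" (pixels), "k1" (the pictures are not rectified: a ray, as slopes to the right and down, at radius r is drawn at 1 + k1 r^2 times it, then the intrinsics apply), "eye" and "rotation" of the camera in the world. Camera axes: x right, y down, z forward; pixel columns grow to the right and rows downward; lengths in mm; the calibration is good to about 2 mm. A picture is of the moment at which its call begins. There is no depth.
- arm.hand_in(): hands the job in; it is judged then, once.
The state is a dict: "clock": time; "qpos": joint angles; "qd": joint speeds; "tau": joint torques, N m; "ee_pos": TCP position; "eef_rot": TCP orientation; "force": force on the tool from outside, world axes, zero at the start; "wrist_torque": the same for the moment, N m; "width": finger opening in mm; "finger_force": force on a finger pad.
Only numpy, scipy, OpenCV 4.12 (cv2) and the standard library are available. Lean on these libraries where they do the work, as an engineer would, in place of code of your own. Each camera call takes 0.05 s, during which the arm holds its last target. There are 200 camera calls.

## Working session

There is one attempt and no reset: what is moved stays moved. The work goes in short steps, Python scripts to look and compute and a tool call to move; the robot and the scene stay as the last step left them, time stands still between calls to the robot, and variables do not carry over. Pictures are saved under pics/ and viewed, at most 10 in all, crops included, and the job is handed in when it is done.

Besides the shell and the picture viewer there is one more tool, called as name(argument=value, ...), one argument or row to a line, values as JSON. carry_out: Moves the arm, as the interface text tells. Shift numbers are shares of 0.025 m and turn numbers shares of 0.12 rad, none past 1 either way. Its arguments: {"type":"object","properties":{"increments":{"type":"array"},"gripper":{"type":"number"},"grip_force":{"type":"number"}},"required":["increments"]}

```bash
mkdir -p pics; cat > h.py <<'E'
import numpy as np, cv2
from station import arm, grab_frame
def ray(f,u,v):
    K=np.array([[f['fx'],0,f['cx']],[0,f['fy'],f['cy']],[0,0,1.]])
    p=cv2.undistortPoints(np.array([[[u,v]]],float),K,np.array([f['k1'],0,0,0.]))[0,0]
    d=np.array(f['rotation'])@np.array([p[0],p[1],1]); return np.array(f['eye']),d
def onz(f,u,v,z):
    e,d=ray(f,u,v); return e+d*(z-e[2])/d[2]
def cross(f1,p1,f2,p2):
    a,d=ray(f1,*p1); b,g=ray(f2,*p2)
    s=np.linalg.lstsq(np.c_[d,-g],b-a,rcond=None)[0]
    P,Q=a+d*s[0],b+g*s[1]; return (P+Q)/2,np.linalg.norm(P-Q)
E
python3 - <<'E'
from h import *
import pickle
F={n:grab_frame(n) for n in('side','top','wrist')}
pickle.dump(F,open('f0.pkl','wb'))
for n in('side','top'):
    cv2.imwrite(f'pics/{n}0.png',F[n]['pixels']); print(n,F[n]['eye'],np.round(F[n]['rotation'],2).tolist(),F[n]['fx'],F[n]['k1'])
s=arm.read_state();print(s['clock'],s['ee_pos'],np.round(s['eef_rot'],3).tolist(),s['width'],s['force'])
E
```

```text
side [ 15.2290812  381.54807843 578.6412069 ] [[-0.67, -0.43, 0.6], [-0.74, 0.4, -0.54], [-0.01, -0.81, -0.58]] 413.5435949819751 -0.11275714730628514
top [ 291.59929044 -114.27841104 1089.26454739] [[0.06, -0.97, 0.23], [-1.0, -0.06, 0.01], [0.0, -0.23, -0.97]] 429.4120537692503 -0.020958166030031755
0.15 [ 269.48874442 -591.13748882  244.62460595] [[0.91, 0.415, -0.001], [0.415, -0.91, 0.001], [-0.0, -0.001, -1.0]] 85.44339323599972 [-0.85815061  0.26422914  0.08729259]
```

View pics/top0.png

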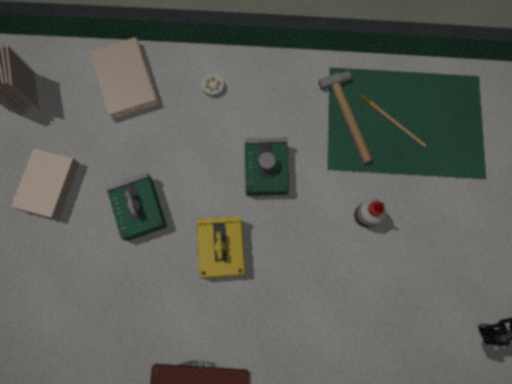

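View pics/side0.png

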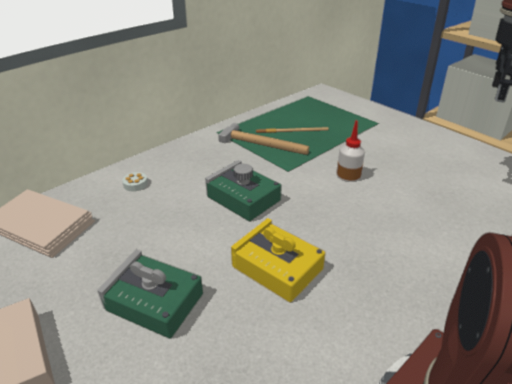

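Top view: the green jig with a bladed nut is at (136,206), the green jig with a round knob at (267,163), and a yellow jig with a bladed nut at (221,243). The bottle is at (370,212). In the side view the same three are at (150,275), (243,175) and (280,243). The green jig at top (136,206) / side (150,275) fits, because it is green and carries an upright steel blade. I'll confirm it with a crop and measure.

```bash
python3 - <<'E'
from h import *
import pickle
F=pickle.load(open('f0.pkl','rb'))
a=cv2.resize(F['top']['pixels'][160:250,90:180],(390,390),interpolation=cv2.INTER_CUBIC)
b=cv2.resize(F['side']['pixels'][235:345,95:205],(390,390),interpolation=cv2.INTER_CUBIC)
cv2.imwrite('pics/crop0.png',np.clip(np.hstack([a,b])*1.5,0,255).astype('uint8'))
E
```

```text
(no output)
```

View pics/crop0.png

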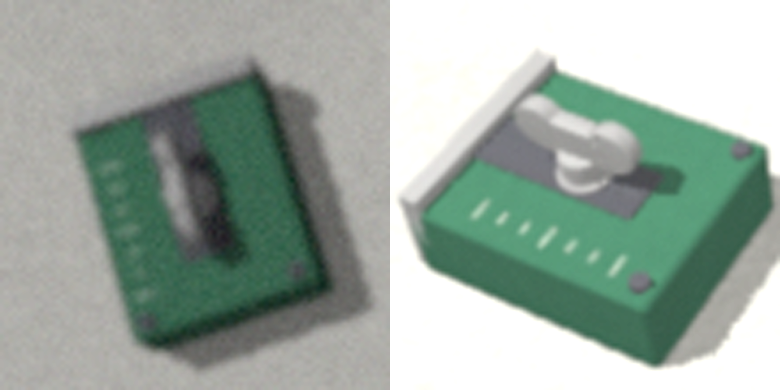

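The crop confirms it: green block, grey fence, bare steel two-eared blade. Ear centres are at about (136,267) and (158,277) in the side view. Now triangulating.

```bash
python3 - <<'E'
from h import *
import pickle
F=pickle.load(open('f0.pkl','rb')); t,s=F['top'],F['side']
for n,p,q in (('far ear',(127.6,193.5),(135.9,267.4)),('near ear',(132.3,211.5),(158.5,277.3))):
    print(n,*[np.round(x,1) for x in cross(t,p,s,q)])
# green outline corners (top view crop px -> px) : top face corners on z=48
c=lambda x,y:(x/4.333+90,y/4.333+160)
for n,p in (('fenceL',c(80,133)),('fenceR',c(258,70)),('backR',c(325,283)),('backL',c(148,333))): print(n,np.round(onz(t,*p,48)[:2],1))
# steel blade mask in top, PCA
h=cv2.cvtColor(t['pixels'],cv2.COLOR_BGR2HSV)[185:222,118:150]
print('bottle',np.round(onz(t,376,208,150)[:2],1), 'knob', np.round(onz(t,267,160,82)[:2],1))
E
```

```text
far ear [507.8 202.4  77.4] 0.1
near ear [464.3 185.5  76.2] 0.7
fenceL [518.3 260.3]
fenceR [561.9 162. ]
backR [440.1 109.8]
backL [405.8 206.2]
bottle [ 492.5 -377.9] knob [ 611.2 -130.1]
```

Nut centre is about (486,194,77), which agrees with the 75 mm given. Wings lie at about 22° and jig x at about 24°. The tool x axis is already at 24.5°. Moving over, bowed outward so it stays in reach.

carry_out(
  increments=[
    [[1,0,0],0],
    [[1,0,0],0],
    [[1,0,0],0],
    [[1,-0.5,0],0],
    [[1,-0.5,0],0],
  ],
)

```text
clock: 0.65
ee_pos: [373.6, -516.0, 244.7]
eef_rot: [[0.91, 0.415, -0.001], [0.415, -0.91, 0.001], [-0.0, -0.001, -1.0]]
force: [0.6, -0.1, -0.6]
width: 85.3
finger_force: 0.0
```

carry_out(
  increments=[
    [[1,-1,0],0],
    [[1,-1,0],0],
    [[1,-1,0],0],
    [[1,-1,0],0],
    [[1,-1,0],0],
  ],
)

```text
clock: 1.15
ee_pos: [435.1, -349.7, 245.1]
eef_rot: [[0.91, 0.415, -0.0], [0.415, -0.91, 0.0], [-0.0, -0.0, -1.0]]
force: [0.5, 0.2, 0.6]
width: 84.8
finger_force: 0.0
```

carry_out(
  increments=[
    [[1,-1,0],0],
    [[1,-1,0],0],
    [[1,-1,0],0],
    [[1,-1,0],0],
    [[1,-1,0],0],
  ],
)

```text
clock: 1.65
ee_pos: [496.9, -184.2, 245.2]
eef_rot: [[0.91, 0.415, -0.0], [0.415, -0.91, -0.0], [-0.0, -0.0, -1.0]]
force: [0.8, -0.1, 0.5]
width: 85.3
finger_force: 0.0
```

carry_out(
  increments=[
    [[1,-1,0],0],
    [[1,-1,0],0],
    [[1,-1,0],0],
    [[1,-1,0],0],
    [[1,-1,0],0],
  ],
)

```text
clock: 2.15
ee_pos: [558.8, -18.7, 245.2]
eef_rot: [[0.91, 0.415, -0.0], [0.415, -0.91, -0.0], [-0.0, -0.0, -1.0]]
force: [0.5, 0.3, 0.4]
width: 85.7
finger_force: 0.0
```

carry_out(
  increments=[
    [[0,-1,0],0],
    [[0,-1,0],0],
    [[0,-1,0],0],
    [[0,-1,0],0],
    [[0,0,0],0],
  ],
)

```text
clock: 2.65
ee_pos: [515.8, 74.7, 245.4]
eef_rot: [[0.908, 0.419, -0.0], [0.419, -0.908, 0.001], [0.0, -0.001, -1.0]]
force: [-0.6, -0.1, 0.5]
width: 85.5
finger_force: 0.0
```

```bash
python3 - <<'E'
from h import *
import pickle
f=grab_frame('wrist'); pickle.dump(f,open('w1.pkl','wb')); cv2.imwrite('pics/w1.png',np.clip(f['pixels']*1.4,0,255).astype('uint8'))
s=arm.read_state();print(s['clock'],s['ee_pos'],np.round(s['eef_rot'],3).tolist(),s['qpos'],f['eye'],np.round(f['rotation'],2).tolist(),arm.finger_overhang)
E
```

```text
2.7 [516.57296143  72.48087941 245.38744171] [[0.909, 0.418, 0.0], [0.418, -0.909, -0.0], [0.0, 0.0, -1.0]] [ 0.22130256  0.10278703 -0.47462335  1.75354929  0.04873896  1.29683951
 -1.404376  ] [589.76642149 109.6913546  374.43881004] [[0.42, -0.86, -0.29], [-0.91, -0.4, -0.13], [-0.0, 0.32, -0.95]] 14.0
```

View pics/w1.png

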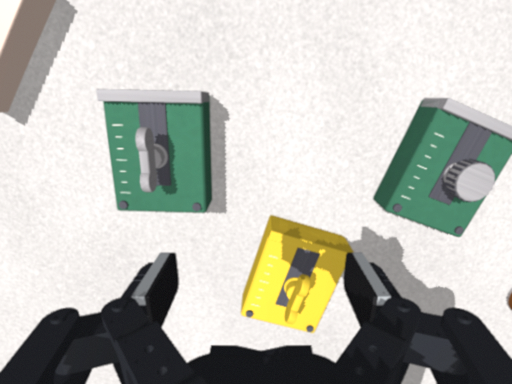

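The wrist view shows the target blade ears at (146,133) and (149,184) on the green jig at upper left. The knob jig is at right (468,180) and the yellow one at (295,290). I'll move above the nut and take a second wrist view.

carry_out(
  increments=[
    [[0.2,-1,0],0],
    [[0.2,-1,0],0],
    [[0.2,-1,0],0],
    [[0.2,-1,0],0],
    [[0,-0.9,0],0],
  ],
)

```text
clock: 3.2
ee_pos: [484.9, 190.9, 245.1]
eef_rot: [[0.91, 0.414, -0.0], [0.414, -0.91, 0.0], [-0.0, -0.0, -1.0]]
force: [0.7, 0.6, 0.7]
width: 85.3
finger_force: 0.0
```

carry_out(
  increments=[
    [[0,0,0.5],0],
    [[0,0,0.5],0],
    [[0,0,0],0],
    [[0,0,0],0],
    [[0,0,0],0],
  ],
)

```text
clock: 3.7
ee_pos: [485.1, 190.0, 220.6]
eef_rot: [[0.91, 0.414, 0.0], [0.414, -0.91, 0.0], [0.0, 0.0, -1.0]]
force: [-0.0, -0.3, -0.1]
width: 85.2
finger_force: 0.0
```

```bash
python3 - <<'E'
from h import *
import pickle
f=grab_frame('wrist'); pickle.dump(f,open('w2.pkl','wb')); cv2.imwrite('pics/w2.png',np.clip(f['pixels']*1.4,0,255).astype('uint8'))
s=arm.read_state();print(s['clock'],s['ee_pos'],np.round(s['eef_rot'],3).tolist(),s['qpos'],f['eye'])
E
```

```text
3.75 [485.02733573 190.21735167 220.70542406] [[0.91, 0.414, 0.001], [0.414, -0.91, 0.0], [0.001, 0.0, -1.0]] [ 0.07704446  0.12769858 -0.57610786  1.78569323  0.0733116   1.24893042
 -1.66260457] [559.191989   224.65528257 349.54704231]
```

View pics/w2.png

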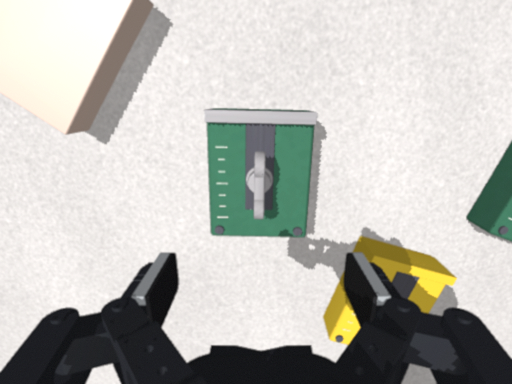

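The blade is seen end to end from (259,153) to (259,217), almost vertical. Triangulating from the two wrist places.

```bash
python3 - <<'E'
from h import *
import pickle
w1,w2=[pickle.load(open(n,'rb')) for n in('w1.pkl','w2.pkl')]; F=pickle.load(open('f0.pkl','rb'))
def blade(f,x0,x1,y0,y1):
    g=f['pixels'][y0:y1,x0:x1].astype(int); sat=g.max(2)-g.min(2)
    m=((g.max(2)>85)&(sat<25)).astype('uint8'); n,l,st,c=cv2.connectedComponentsWithStats(m)
    k=1+st[1:,4].argmax(); ys,xs=np.nonzero(l==k)
    print(st[k]+[x0,y0,0,0,0]); 
    return {y+y0:(xs[ys==y].min()+x0,xs[ys==y].max()+x0) for y in np.unique(ys)}
for f,b in((w1,(128,176,118,200)),(w2,(238,282,140,226))):
    d=blade(f,*b); print(list(d.items())[::4])
a=lambda p,q:cross(w1,p,w2,q)
for n,p,q in(('far',(144.5,134),(259.5,159.5)),('near',(148.5,183.5),(259,211))): print(n,*[np.round(v,1) for v in a(p,q)], np.round(onz(w2,*q,84),1))
E
```

```text
[135 126  17  67 641]
[(np.int64(126), (np.int64(140), np.int64(142))), (np.int64(130), (np.int64(137), np.int64(145))), (np.int64(134), (np.int64(135), np.int64(145))), (np.int64(138), (np.int64(135), np.int64(144))), (np.int64(142), (np.int64(135), np.int64(145))), (np.int64(146), (np.int64(136), np.int64(145))), (np.int64(150), (np.int64(138), np.int64(147))), (np.int64(154), (np.int64(139), np.int64(148))), (np.int64(158), (np.int64(139), np.int64(148))), (np.int64(162), (np.int64(140), np.int64(148))), (np.int64(166), (np.int64(140), np.int64(149))), (np.int64(170), (np.int64(140), np.int64(149))), (np.int64(174), (np.int64(140), np.int64(149))), (np.int64(178), (np.int64(140), np.int64(148))), (np.int64(182), (np.int64(140), np.int64(148))), (np.int64(186), (np.int64(140), np.int64(149))), (np.int64(190), (np.int64(142), np.int64(150)))]
[245 151  26  69 971]
[(np.int64(151), (np.int64(255), np.int64(260))), (np.int64(155), (np.int64(254), np.int64(264))), (np.int64(159), (np.int64(254), np.int64(264))), (np.int64(163), (np.int64(254), np.int64(264))), (np.int64(167), (np.int64(252), np.int64(264))), (np.int64(171), (np.int64(248), np.int64(264))), (np.int64(175), (np.int64(246), np.int64(264))), (np.int64(179), (np.int64(245), np.int64(268))), (np.int64(183), (np.int64(245), np.int64(270))), (np.int64(187), (np.int64(248), np.int64(268))), (np.int64(191), (np.int64(251), np.int64(264))), (np.int64(195), (np.int64(253), np.int64(263))), (np.int64(199), (np.int64(253), np.int64(263))), (np.int64(203), (np.int64(253), np.int64(263))), (np.int64(207), (np.int64(253), np.int64(263))), (np.int64(211), (np.int64(253), np.int64(263))), (np.int64(215), (np.int64(253), np.int64(263))), (np.int64(219), (np.int64(258), np.int64(261)))]
far [508.9 202.8  75. ] 0.9 [510.1 203.4  84. ]
near [461.9 182.   78.1] 0.8 [463.6 182.8  84. ]
```

Nut axis is (485.5,193), z 76.5, wings at 24°. The tool is at 24.5°, so it is nearly aligned. Descending to TCP z of about 83, so the fingertips stay above the hub top at 66.

carry_out(
  increments=[
    [[0.05,-0.1,1],0],
    [[0,0,1],0],
    [[0,0,1],0],
    [[0,0,1],0],
    [[0,0,1],0],
  ],
  gripper=60,
)

```text
clock: 4.25
ee_pos: [485.1, 193.3, 94.9]
eef_rot: [[0.91, 0.414, 0.001], [0.414, -0.91, 0.0], [0.001, 0.0, -1.0]]
force: [0.3, -0.7, 0.5]
width: 59.8
finger_force: 0.0
```

carry_out(
  increments=[
    [[0,0,0.5],0],
    [[0,0,0],0],
    [[0,0,0],0],
    [[0,0,0],0],
    [[0,0,0],0],
  ],
)

```text
clock: 4.75
ee_pos: [485.4, 193.8, 84.0]
eef_rot: [[0.91, 0.415, 0.002], [0.415, -0.91, 0.001], [0.002, 0.0, -1.0]]
force: [-0.5, 0.3, 0.2]
width: 60.3
finger_force: 0.0
```

carry_out(
  increments=[
    [[0,0,0],0],
    [[0,0,0],0],
    [[0,0,0],0],
    [[0,0,0],0],
    [[0,0,0],0],
  ],
  gripper=0,
  grip_force=50,
)

```text
clock: 5.25
ee_pos: [485.4, 192.2, 83.2]
eef_rot: [[0.91, 0.414, 0.001], [0.414, -0.91, -0.001], [0.0, 0.002, -1.0]]
force: [0.6, -5.0, 3.7]
width: 8.5
finger_force: 51.2
```

```bash
python3 - <<'E'
from h import *
f=grab_frame('wrist'); g=grab_frame('side')
im=np.hstack([cv2.resize(f['pixels'][140:384,128:384],(400,381)),cv2.resize(g['pixels'][200:330,80:216],(399,381))])
cv2.imwrite('pics/g1.png',np.clip(im*1.4,0,255).astype('uint8'))
s=arm.read_state();print({k:np.round(s[k],3) for k in('clock','ee_pos','width','finger_force','force','wrist_torque','qpos')})
E
```

```text
{'clock': np.float64(5.35), 'ee_pos': array([485.375, 192.22 ,  83.217]), 'width': np.float64(8.723), 'finger_force': np.float64(51.153), 'force': array([ 0.964, -5.425,  5.274]), 'wrist_torque': array([-1.034, -0.058,  0.032]), 'qpos': array([ 0.036,  0.277, -0.562,  1.932,  0.179,  0.98 , -1.754])}
```

View pics/g1.png

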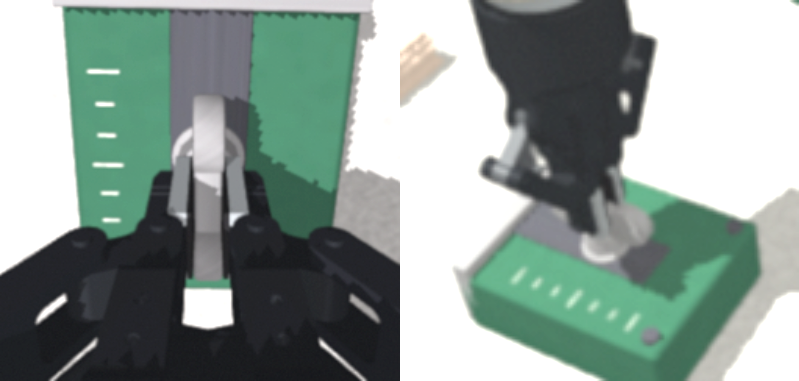

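The blade sits between the pads at width 8.7 with nothing else touched, and the tips are above the hub. Starting to rock, CCW first (negative turn about the downward z).

carry_out(
  increments=[
    [[0,0,0],-0.8],
    [[0,0,0],-0.8],
    [[0,0,0],-0.3],
    [[0,0,0],0],
    [[0,0,0],0],
  ],
  grip_force=70,
)

```text
clock: 5.85
ee_pos: [485.3, 192.2, 83.3]
eef_rot: [[0.794, 0.608, 0.001], [0.608, -0.794, -0.001], [-0.0, 0.001, -1.0]]
force: [0.3, -5.0, 5.2]
width: 8.2
finger_force: 72.9
```

```bash
cat > st.py <<'E'
from h import *
s=arm.read_state();r=np.array(s['eef_rot'])
print({k:np.round(s[k],3).tolist() for k in('clock','ee_pos','width','finger_force','force','wrist_torque')},'yaw',round(np.arctan2(r[1,0],r[0,0])-0.4276,4),'q7',round(s['qpos'][6],3))
E
python3 st.py
```

```text
{'clock': 5.85, 'ee_pos': [485.302, 192.208, 83.254], 'width': 8.167, 'finger_force': 72.926, 'force': [0.288, -4.979, 5.172], 'wrist_torque': [-1.034, 0.018, -0.374]} yaw 0.2261 q7 -1.537
```

carry_out(
  increments=[
    [[0,0,0],-0.4],
    [[0,0,0],0],
    [[0,0,0],0],
    [[0,0,0],0],
    [[0,0,0],0],
  ],
)

```text
clock: 6.35
ee_pos: [485.4, 192.2, 83.3]
eef_rot: [[0.765, 0.645, 0.0], [0.645, -0.765, -0.001], [-0.0, 0.001, -1.0]]
force: [-0.7, -4.7, 6.6]
width: 8.2
finger_force: 78.3
```

```bash
python3 st.py
```

```text
{'clock': 6.35, 'ee_pos': [485.356, 192.156, 83.283], 'width': 8.209, 'finger_force': 78.287, 'force': [-0.728, -4.682, 6.606], 'wrist_torque': [-0.974, 0.082, -1.133]} yaw 0.2728 q7 -1.492
```

Torque is 1.1 N m, so it is firmly at the CCW stop. Now CW to the other stop.

carry_out(
  increments=[
    [[0,0,0],1],
    [[0,0,0],1],
    [[0,0,0],1],
    [[0,0,0],1],
    [[0,0,0],0.4],
  ],
)

```text
clock: 6.85
ee_pos: [485.4, 192.2, 83.3]
eef_rot: [[0.985, 0.17, 0.001], [0.17, -0.985, -0.002], [0.001, 0.002, -1.0]]
force: [0.6, -6.2, 6.0]
width: 8.1
finger_force: 73.0
```

carry_out(
  increments=[
    [[0,0,0],0],
    [[0,0,0],0],
    [[0,0,0],0],
    [[0,0,0],0],
    [[0,0,0],0],
  ],
)

```text
clock: 7.35
ee_pos: [485.4, 192.2, 83.3]
eef_rot: [[0.985, 0.174, 0.001], [0.174, -0.985, -0.002], [0.001, 0.002, -1.0]]
force: [0.0, -6.0, 4.8]
width: 8.2
finger_force: 72.8
```

```bash
python3 st.py
```

```text
{'clock': 7.35, 'ee_pos': [485.36, 192.235, 83.267], 'width': 8.196, 'finger_force': 72.805, 'force': [0.04, -5.989, 4.796], 'wrist_torque': [-1.019, -0.083, 0.265]} yaw -0.2525 q7 -1.994
```

carry_out(
  increments=[
    [[0,0,0],0.4],
    [[0,0,0],0],
    [[0,0,0],0],
    [[0,0,0],0],
    [[0,0,0],0],
  ],
)

```text
clock: 7.85
ee_pos: [485.4, 192.2, 83.3]
eef_rot: [[0.992, 0.128, 0.001], [0.128, -0.992, -0.002], [0.001, 0.002, -1.0]]
force: [0.3, -6.7, 5.6]
width: 7.9
finger_force: 74.8
```

```bash
python3 st.py
```

```text
{'clock': 7.85, 'ee_pos': [485.355, 192.222, 83.265], 'width': 7.86, 'finger_force': 74.786, 'force': [0.251, -6.712, 5.647], 'wrist_torque': [-1.185, -0.199, 0.98]} yaw -0.299 q7 -2.039
```

Stops are at tool yaw of about +0.21 and -0.24, so joint zero is about -0.016. Continuing the rocks with the same amplitude.

carry_out(
  increments=[
    [[0,0,0],-1],
    [[0,0,0],-1],
    [[0,0,0],-1],
    [[0,0,0],-1],
    [[0,0,0],-0.8],
  ],
)

```text
clock: 8.35
ee_pos: [485.3, 192.3, 83.3]
eef_rot: [[0.761, 0.649, 0.0], [0.649, -0.761, -0.001], [-0.0, 0.001, -1.0]]
force: [-1.2, -4.7, 6.7]
width: 8.2
finger_force: 79.9
```

carry_out(
  increments=[
    [[0,0,0],0],
    [[0,0,0],0],
    [[0,0,0],0],
    [[0,0,0],0],
    [[0,0,0],0],
  ],
)

```text
clock: 8.85
ee_pos: [485.3, 192.2, 83.3]
eef_rot: [[0.764, 0.645, 0.0], [0.645, -0.764, -0.001], [-0.0, 0.001, -1.0]]
force: [-0.6, -3.6, 5.4]
width: 8.0
finger_force: 76.8
```

```bash
python3 st.py
```

```text
{'clock': 8.85, 'ee_pos': [485.274, 192.244, 83.265], 'width': 8.016, 'finger_force': 76.77, 'force': [-0.552, -3.597, 5.367], 'wrist_torque': [-0.968, 0.084, -1.007]} yaw 0.2731 q7 -1.491
```

carry_out(
  increments=[
    [[0,0,0],1],
    [[0,0,0],1],
    [[0,0,0],1],
    [[0,0,0],1],
    [[0,0,0],0.8],
  ],
)

```text
clock: 9.35
ee_pos: [485.4, 192.1, 83.3]
eef_rot: [[0.992, 0.122, 0.001], [0.122, -0.992, -0.002], [0.001, 0.002, -1.0]]
force: [0.6, -6.4, 5.1]
width: 7.8
finger_force: 76.1
```

carry_out(
  increments=[
    [[0,0,0],0],
    [[0,0,0],0],
    [[0,0,0],0],
    [[0,0,0],0],
    [[0,0,0],0],
  ],
)

```text
clock: 9.85
ee_pos: [485.4, 192.1, 83.3]
eef_rot: [[0.992, 0.128, 0.001], [0.128, -0.992, -0.002], [0.001, 0.002, -1.0]]
force: [0.4, -6.6, 5.2]
width: 7.9
finger_force: 74.0
```

```bash
python3 st.py
```

```text
{'clock': 9.85, 'ee_pos': [485.382, 192.121, 83.262], 'width': 7.874, 'finger_force': 74.017, 'force': [0.438, -6.58, 5.191], 'wrist_torque': [-1.096, -0.137, 0.953]} yaw -0.2994 q7 -2.039
```

carry_out(
  increments=[
    [[0,0,0],-1],
    [[0,0,0],-1],
    [[0,0,0],-1],
    [[0,0,0],-1],
    [[0,0,0],-0.8],
  ],
)

```text
clock: 10.35
ee_pos: [485.3, 192.3, 83.3]
eef_rot: [[0.76, 0.65, 0.001], [0.65, -0.76, -0.001], [-0.0, 0.002, -1.0]]
force: [0.5, -5.3, 5.4]
width: 7.9
finger_force: 72.8
```

carry_out(
  increments=[
    [[0,0,0],0],
    [[0,0,0],0],
    [[0,0,0],0],
    [[0,0,0],0],
    [[0,0,0],0],
  ],
)

```text
clock: 10.85
ee_pos: [485.3, 192.2, 83.3]
eef_rot: [[0.763, 0.646, 0.001], [0.646, -0.763, -0.002], [-0.0, 0.002, -1.0]]
force: [0.9, -5.2, 4.8]
width: 8.2
finger_force: 72.8
```

```bash
python3 st.py
```

```text
{'clock': 10.85, 'ee_pos': [485.309, 192.228, 83.252], 'width': 8.222, 'finger_force': 72.787, 'force': [0.924, -5.209, 4.773], 'wrist_torque': [-1.043, -0.054, 0.152]} yaw 0.2752 q7 -1.49
```

The resistance at the CCW stop is gone, so the nut broke free after two full rocks. Turning on to about 1.05 rad, which needs 0.765 rad more.

carry_out(
  increments=[
    [[0,0,0],-1],
    [[0,0,0],-1],
    [[0,0,0],-1],
    [[0,0,0],-1],
    [[0,0,0],-1],
  ],
)

```text
clock: 11.35
ee_pos: [485.3, 192.2, 83.2]
eef_rot: [[0.261, 0.965, 0.001], [0.965, -0.261, -0.002], [-0.001, 0.001, -1.0]]
force: [-0.7, -6.1, 5.1]
width: 7.8
finger_force: 72.8
```

carry_out(
  increments=[
    [[0,0,0],-0.7],
    [[0,0,0],-0.5],
    [[0,0,0],-0.2],
    [[0,0,0],0],
    [[0,0,0],0],
  ],
)

```text
clock: 11.85
ee_pos: [485.2, 192.2, 83.2]
eef_rot: [[0.1, 0.995, 0.001], [0.995, -0.1, -0.002], [-0.002, 0.001, -1.0]]
force: [-0.3, -4.8, 5.6]
width: 8.0
finger_force: 72.8
```

```bash
python3 st.py
```

```text
{'clock': 11.85, 'ee_pos': [485.243, 192.228, 83.244], 'width': 8.038, 'finger_force': 72.842, 'force': [-0.291, -4.811, 5.6], 'wrist_torque': [-1.096, 0.169, 0.063]} yaw 1.0431 q7 -0.762
```

carry_out(
  increments=[
    [[0,0,0],0],
    [[0,0,0],0],
    [[0,0,0],0],
    [[0,0,0],0],
    [[0,0,0],0],
  ],
  gripper=60,
)

```text
clock: 12.35
ee_pos: [484.6, 193.7, 82.8]
eef_rot: [[0.099, 0.995, -0.0], [0.995, -0.099, 0.0], [0.0, -0.0, -1.0]]
force: [0.7, 0.6, 0.6]
width: 59.7
finger_force: 0.0
```

carry_out(
  increments=[
    [[0,0,-0.5],0],
    [[0,0,-1],0],
    [[0,0,-1],0],
    [[0,0,-1],0],
    [[0,0,-1],0],
  ],
)

```text
clock: 12.85
ee_pos: [484.5, 193.8, 197.4]
eef_rot: [[0.098, 0.995, 0.001], [0.995, -0.098, 0.0], [0.0, 0.001, -1.0]]
force: [0.7, 0.3, -0.3]
width: 60.0
finger_force: 0.0
```

carry_out(
  increments=[
    [[0,0,-1],0],
    [[0,0,0],0],
    [[0,0,0],0],
    [[0,0,0],0],
    [[0,0,0],0],
  ],
)

```text
clock: 13.35
ee_pos: [484.2, 193.3, 219.5]
eef_rot: [[0.099, 0.995, -0.001], [0.995, -0.099, -0.0], [-0.0, -0.001, -1.0]]
force: [-0.4, 0.5, -0.8]
width: 60.1
finger_force: 0.0
```

```bash
python3 st.py; python3 - <<'E'
from h import *
f=grab_frame('wrist'); g=grab_frame('top')
im=np.hstack([cv2.resize(f['pixels'],(440,330)),cv2.resize(g['pixels'][100:280,90:420],(360,196))[np.r_[0:196,[195]*134]]])
cv2.imwrite('pics/e1.png',np.clip(im*1.4,0,255).astype('uint8'))
import pickle; pickle.dump(f,open('w3.pkl','wb'))
E
```

```text
{'clock': 13.35, 'ee_pos': [484.175, 193.285, 219.543], 'width': 60.068, 'finger_force': 0.0, 'force': [-0.39, 0.539, -0.82], 'wrist_torque': [-0.039, 0.008, 0.047]} yaw 1.0442 q7 -0.653
```

View pics/e1.png

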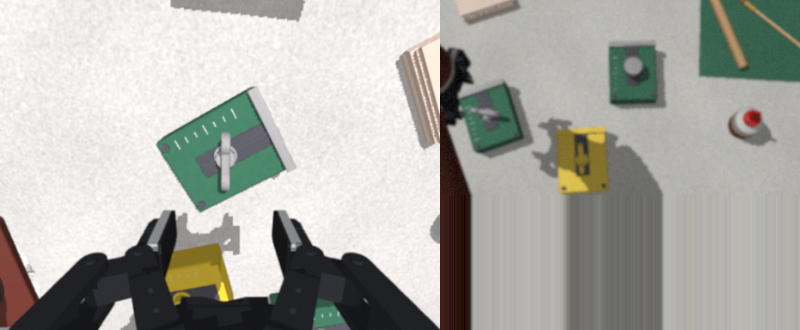

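The blade at (225,160) stands upright in the wrist image, in line with the tool at +1.04 rad, about 60° CCW of the jig's slot. The knob jig and the bottle are undisturbed and the robot touches nothing.

```bash
python3 -c "
from station import arm
print(arm.hand_in())"
```

```text
the job is handed in; nothing more can be done
None
```

The seized wing nut broke free after two full rocks to both stops; I turned it about 60° counter-clockwise (about 1.05 rad), let go, left the round knob and glue bottle untouched, and handed the job in at about 13.5 s.

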